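Switch on the yellow work lamp

TASK

Switch on the yellow battery work lamp on the bench: push the red ridge of the flush slide switch on its lid towards the lamp head until it snaps over and stays at ON. Leave the grey lamp's switch off, and let go when you are done.

Things in the scene. Friction and masses are not known exactly. Their poses are not given: they have to be found in the camera images.
- yellow_ridge (a point): Centre of the red ridge on the yellow lamp's slide switch, half-way up: ridge 32 mm wide (local x), 8 mm thick (y), 10 mm high on a grey slide plate lying flush in a white frame; this point is 5 mm above plate and frame, 88 mm above the bench. Local +y: ON direction, towards the lamp head; z up. On the side away from the lamp head the lid is bare and flat and ends 55 mm from here at OFF.
- yellow_switch (a joint): Switch of the yellow lamp: 0 = OFF (start), 0.020 m = ON, hard stops at both. About 3 N starts it; past 0.010 it snaps to ON and stays, short of that it springs back. Lamp: box 260 mm (y) x 130 x 80 high, fixed, aluminium bowl head 90 mm wide, top 115 mm above the lid, its near edge 107 mm from the ridge at OFF. A green patch shows when ON.
- grey_ridge (a point): Centre of the red ridge on the grey lamp's slide switch, half-way up: ridge 32 mm wide (local x), 8 mm thick (y), 10 mm high on a grey slide plate lying flush in a white frame; this point is 5 mm above plate and frame, 88 mm above the bench. Local +y: ON direction, towards the lamp head; z up. Same lamp as the yellow one in all but colour: a bystander.
- grey_switch (a joint): Switch of the grey lamp: 0 = OFF (start), 0.020 m = ON, hard stops at both. About 3 N starts it; past 0.010 it snaps to ON and stays, short of that it springs back. It must stay OFF.

How it is judged:
By the outcome, as a careful person would: the job done as asked, in the order asked, and still so for the second after the job is handed in, with the robot touching nothing.
It also fails if it takes over 29 s, if anything falls off the work surface, if the arm or the gripper's body presses on something with over 40 N, if the wrist force passes 120 N, or if a joint passes its speed limit or range.

ROBOT

A 6-joint arm with a two-finger parallel gripper is mounted at the origin on the work surface. World frame = base frame: x ahead of the robot, y to its left, z up, the work surface at z = 0. Lengths are in m, angles in degrees, forces in N, time in s.
With the tool pointing down it reaches from about 0.275 to 0.85 m from the base axis. Payload 5.2 kg.
Tool frame: the origin (TCP) lies midway between the tips of the shut fingers; the grasp point (between the pads) lies 19 mm behind it; z points along the fingers, x is the direction in which the jaws open and shut, and the axes are right-handed (so a half turn about z gives the same grasp; the last joint's range is limited). The gripper opens to 85 mm and grips with 20 to 120 N. Pads are 22 mm wide; open, the fingers measure 114 mm over their backs; the gripper's body (76 mm by 85 mm) begins 54 mm behind the grasp point. The pads swing forward as they close: fully open they stand 13 mm farther back than shut.
Start: joints at [61.891, 14.817, 87.949, -0, 77.235, -11.62], TCP at [0.156, 0.527, 0.231] pointing down, gripper open.
Joint ranges: [-179.93, 179.93], [-52.35, 119.4], [10.71, 147.94], [-69.91, 249.91], [12.55, 155.21], [-178.61, 178.61]. Speed limits (degrees/s): [147.25, 147.25, 180, 180, 180, 180].

INTERFACE

Orientations are given as [roll, pitch, yaw] about the fixed x, y, z axes, in that order (R = Rz(yaw) Ry(pitch) Rx(roll)).
In Python, from station import robot gives the robot as it stands. The module is installed in compiled form; this text tells all that it offers.
- The arm moves only by the shell command python3 -m creep 'ROWS' [FORCE]. ROWS is JSON, a list of rows, each an object with "jaw": the opening, from -1 (shut) to 1 (fully open); "delta_pos": the shift along the world's x, y, z in units of 25 mm (1.0 is 25 mm), a list of three; "twist": the turn about the world's z in units of 6 degrees (1.0 is 6 degrees). A call has 1 to 8 rows; each row shifts and turns the commanded pose from where the row before left it; what a row does not reach is not made up. A row lasts 1/8 s, in which the tool goes at most 62.5 mm and 10.7 degrees, less where a joint would pass 70% of its speed; a pose out of reach is approached as far as the arm can. A call is refused whole if a number of a shift passes 1 or a number of a turn 1, either way. A call with a gripper value outside its range is refused whole. The fingers move at their own pace and stop on an object; FORCE is the grip in N (left out, the last holds). Time passes only in rows, so rows that do not move let the fingers close. It gives the time, the measured TCP pose, the force and the opening at its end, in the units of the state.
- robot.observe(): the state, without advancing time (a new reading comes with each control period).
- robot.grab_frame(name): name is "scene" or "top" or "wrist"; returns a dict with "img" (480x640x3 uint8, red, green, blue), "depth" (480x640 float32, m along the optical axis (not along the pixel's ray), 0 where there is no reading), "fovy" (degrees; the focal length in pixels is half the picture's height over the tangent of half this angle, whatever the lens; pixels are square), "cx", "cy" (the principal point, pixels), "eye" and "attitude" of the camera in the world; the wrist camera has in their place "tool_from_camera" (4x4, takes a point from camera to tool coordinates, whose origin is the TCP and whose axes are the tool frame's). Camera axes: x right, y up, looking along -z (the intrinsics and any distortion apply to the point x, -y, -z); pixel columns grow to the right and rows downward; lengths in m; the calibration is good to about 2 mm. A picture is of the moment at which its call begins: read the wrist's pose just before it.
- robot.finish_job(): hands the job in, once; it reports no verdict.
The state is a dict: "t": time; "joint_pos": joint angles; "joint_vel": joint speeds; "effort": joint torques, N m; "ee_pos": TCP position; "tcp_rot": TCP orientation; "ft_force": force on the tool from outside, world axes, zero at the start; "wrist_torque": the same for the moment, N m; "gripper_width": finger opening in m.
Only numpy, scipy, OpenCV 4.12 (cv2) and the standard library are available. Lean on these libraries where they do the work, as an engineer would, in place of code of your own. Each camera call takes 0.05 s, during which the arm holds its last target.

## Working session

There is one attempt and no reset: what is moved stays moved. The work goes in short steps, Python scripts to look and compute and a shell command to move; the robot and the scene stay as the last step left them, time stands still between calls to the robot, and variables do not carry over. Pictures are saved under pics/ and viewed, and the job is handed in when it is done.

```bash
mkdir -p pics
cat > h.py <<'E'
from station import robot
import numpy as np, cv2
def snap(n,fn):
    f=robot.grab_frame(n); cv2.imwrite('pics/'+fn,f['img'][:,:,::-1]); np.savez('pics/'+fn[:-4]+'.npz',**{k:v for k,v in f.items() if v is not None}); return f
E
python3 - <<'E'
from h import *
s=robot.observe(); print(s)
for n in ('scene','top'):
    f=snap(n,n+'0.png'); print(n,{k:v for k,v in f.items() if k not in('img','depth')})
E
```

```text
{'t': 0.0, 'joint_pos': array([ 6.18917639e+01,  1.48599409e+01,  8.80127986e+01, -3.44295179e-04,
        7.72363052e+01, -1.16190038e+01]), 'joint_vel': array([-0.04434689,  0.04084247, -0.0409422 ,  0.01437976,  0.03222908,
        0.01466164]), 'effort': array([ 7.63999942e-04, -4.46029222e+01, -2.90576380e+01, -2.49579516e-04,
        1.13319690e-02,  1.57714294e-05]), 'ee_pos': array([0.15581805, 0.52689085, 0.23045626]), 'tcp_rot': array([-1.79978367e+02,  1.06877835e-01,  7.35108642e+01]), 'ft_force': array([0.13312919, 0.73045083, 0.07449635]), 'wrist_torque': array([ 0.000863  , -0.02822619,  0.03836967]), 'gripper_width': 0.08546918171829171}
scene {'fovy': 48.77399398455382, 'cx': 324.90098493046366, 'cy': 237.07598904817243, 'eye': array([ 1.23238278, -0.24786919,  0.69941609]), 'attitude': array([51.26754827,  0.66848536, 69.46733837])}
top {'fovy': 46.662680546041464, 'cx': 311.14975669903953, 'cy': 246.76546123016323, 'eye': array([0.45813521, 0.00172674, 0.94356222]), 'attitude': array([  5.85846565,  -0.91573141, -90.76171896])}
```

View pics/scene0.png

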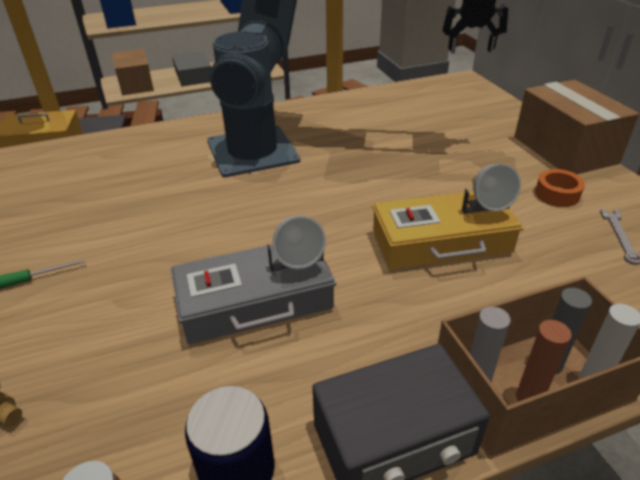

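View pics/top0.png

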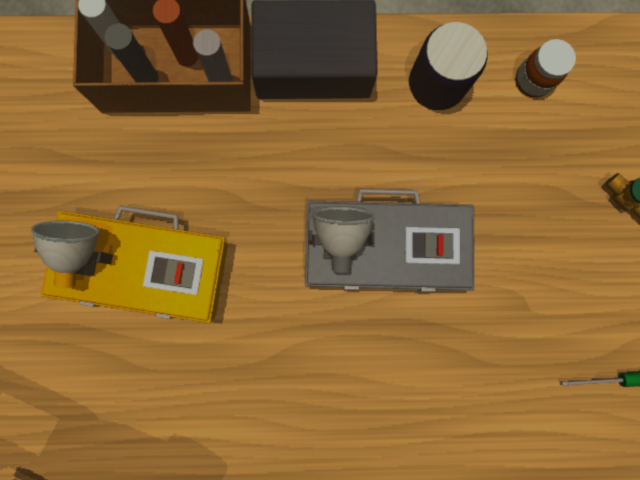

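The top picture shows the yellow ridge at about (179,273), with its lamp head to the left. The grey ridge is at about (440,245). In the scene picture the yellow ridge is at about (410,214). I'll segment and localise them from both cameras.

```bash
cat >> h.py <<'E'
from scipy.spatial.transform import Rotation as R
def rays(f,uv):
    fy=240/np.tan(np.radians(float(f['fovy'])/2)); uv=np.atleast_2d(uv).astype(float)
    return np.c_[(uv[:,0]-f['cx'])/fy,-(uv[:,1]-f['cy'])/fy,-np.ones(len(uv))]
def pose(f,tcp=None):
    if 'eye' in f: return R.from_euler('xyz',f['attitude'],degrees=True).as_matrix(),np.array(f['eye'])
    T=np.eye(4);T[:3,:3]=R.from_euler('xyz',tcp[1],degrees=True).as_matrix();T[:3,3]=tcp[0];T=T@f['tool_from_camera'];return T[:3,:3],T[:3,3]
def at_z(f,uv,z,tcp=None):
    M,e=pose(f,tcp); d=rays(f,uv)@M.T; return e+d*((z-e[2])/d[:,2])[:,None]
def at_depth(f,uv,tcp=None):
    M,e=pose(f,tcp); uv=np.atleast_2d(uv); D=f['depth'][uv[:,1].astype(int),uv[:,0].astype(int)]
    return e+(rays(f,uv)*D[:,None])@M.T
def red(f,box):
    h=cv2.cvtColor(f['img'],cv2.COLOR_RGB2HSV); m=((h[...,0]<6)|(h[...,0]>174))&(h[...,1]>150)&(h[...,2]>70)
    k=np.zeros_like(m); u0,v0,u1,v1=box; k[v0:v1,u0:u1]=1; v,u=np.nonzero(m&k); return np.c_[u,v]
E
python3 - <<'E'
from h import *
for n,bs in (('top',[(160,255,200,290),(425,225,455,265)]),('scene',[(395,200,430,230),(190,265,220,290)])):
    f=dict(np.load(f'pics/{n}0.npz'))
    for b in bs:
        p=red(f,b); w=at_depth(f,p); print(n,len(p),p.mean(0),'z90',at_z(f,p.mean(0),.090),'depth med',np.median(w,0))
    if n=='top':
        h=cv2.cvtColor(f['img'],cv2.COLOR_RGB2HSV)
        m=(h[...,1]<60)&(h[...,2]>120);m[:, :140]=0;m[:,210:]=0;m[:245]=0;m[300:]=0
        v,u=np.nonzero(m);r=cv2.minAreaRect(np.c_[u,v].astype(np.float32));print('frame',r); c=cv2.boxPoints(r);w=at_z(f,c,.083);print(w)
        for i in range(4):
            d=w[(i+1)%4]-w[i];print(np.linalg.norm(d),np.degrees(np.arctan2(d[1],d[0])))
        # depth-based lid check
        for q in [(120,230),(200,300),(210,260),(100,285),(179,273),(65,240),(440,245)]: print(q,at_depth(f,q))
E
```

```text
top 91 [177.95604396 272.51648352] z90 [[0.50833405 0.19112414 0.09      ]] depth med [0.50878881 0.19036289 0.09367273]
top 121 [439.55371901 244.76033058] z90 [[ 0.54634245 -0.21197297  0.09      ]] depth med [ 0.54584033 -0.21102956  0.09348637]
frame ((172.86817932128906, 272.19891357421875), (54.54622268676758, 35.824344635009766), 9.090277671813965)
[[0.48932593 0.24579622 0.083     ]
 [0.54383938 0.23803325 0.083     ]
 [0.52947144 0.15489641 0.083     ]
 [0.47505476 0.1632084  0.083     ]]
0.05506342203846126 -8.104690874874043
0.0843692593935847 -99.80516034331781
0.05504783736657611 171.31536488487805
0.08381177744379524 80.19611285963194
(120, 230) [[0.57618164 0.28375415 0.08058363]]
(200, 300) [[0.46615522 0.15932096 0.07851269]]
(210, 260) [[0.52763915 0.14379273 0.08133843]]
(100, 285) [[0.4911812  0.31287672 0.07960726]]
(179, 273) [[0.50728867 0.18843997 0.09493501]]
(65, 240) [[0.54828823 0.32139214 0.19083236]]
(440, 245) [[ 0.54549687 -0.21151915  0.09451395]]
scene 39 [409.51282051 213.92307692] z90 [[0.5109008  0.19004755 0.09      ]] depth med [0.51288159 0.18804781 0.09202889]
scene 47 [207.04255319 278.36170213] z90 [[ 0.55003935 -0.21176187  0.09      ]] depth med [ 0.55352565 -0.21207433  0.09263119]
```

The two cameras agree on the yellow ridge at about (0.509, 0.190), with the ON direction at about 80° in world. I'll shut the jaw, line the jaw axis up with the push, and travel to a point behind the ridge at safe height.

```bash
python3 -m creep '[{"jaw":-1,"delta_pos":[0.9,-0.9,0.3],"twist":1},{"jaw":-1,"delta_pos":[0.9,-0.95,0],"twist":0},{"jaw":-1,"delta_pos":[0.9,-0.95,0],"twist":0},{"jaw":-1,"delta_pos":[0.9,-0.95,0],"twist":0},{"jaw":-1,"delta_pos":[0.9,-0.95,0],"twist":0},{"jaw":-1,"delta_pos":[0.9,-0.95,0],"twist":0},{"jaw":-1,"delta_pos":[0.9,-0.95,0],"twist":0},{"jaw":-1,"delta_pos":[0.9,-0.95,0],"twist":0}]' 60
```

```text
t: 1.1
ee_pos: [0.3365, 0.3377, 0.2385]
tcp_rot: [-180.0, 0.0, 79.5]
ft_force: [0.3, 0.9, 0.0]
gripper_width: -0.0001
```

```bash
python3 -m creep '[{"jaw":-1,"delta_pos":[0.9,-1,0],"twist":0},{"jaw":-1,"delta_pos":[0.9,-1,0],"twist":0},{"jaw":-1,"delta_pos":[0.9,-1,0],"twist":0},{"jaw":-1,"delta_pos":[0.9,-1,0],"twist":0},{"jaw":-1,"delta_pos":[0.9,-1,0],"twist":0},{"jaw":-1,"delta_pos":[0.9,-1,0],"twist":0},{"jaw":-1,"delta_pos":[0.5,-1,0],"twist":0},{"jaw":-1,"delta_pos":[0,0,0],"twist":0}]'
python3 - <<'E'
from h import *
s=robot.observe(); f=snap('wrist','w1.png'); print(s['t'],s['ee_pos'],s['tcp_rot'],s['gripper_width']); print(f['tool_from_camera'],f['fovy'],f['cx'],f['cy'])
np.savez('pics/w1p.npz',p=s['ee_pos'],r=s['tcp_rot'])
E
```

```text
t: 2.1
ee_pos: [0.4841, 0.1622, 0.2382]
tcp_rot: [-179.9, 0.0, 79.3]
ft_force: [-0.3, 0.0, 0.5]
gripper_width: 0.0003
2.1 [0.48410549 0.16217169 0.23820766] [-1.79942942e+02  3.39563802e-02  7.93489289e+01] 0.0002868572819356313
[[ 9.99999912e-01  9.04529481e-05 -4.10187391e-04  1.19770003e-03]
 [-3.78331966e-05 -9.53173476e-01 -3.02424080e-01 -7.75615693e-02]
 [-4.18334891e-04  3.02424068e-01 -9.53173388e-01 -1.42493597e-01]
 [ 0.00000000e+00  0.00000000e+00  0.00000000e+00  1.00000000e+00]] 71.97772487922886 319.8320868878852 242.7311058608831
```

View pics/w1.png

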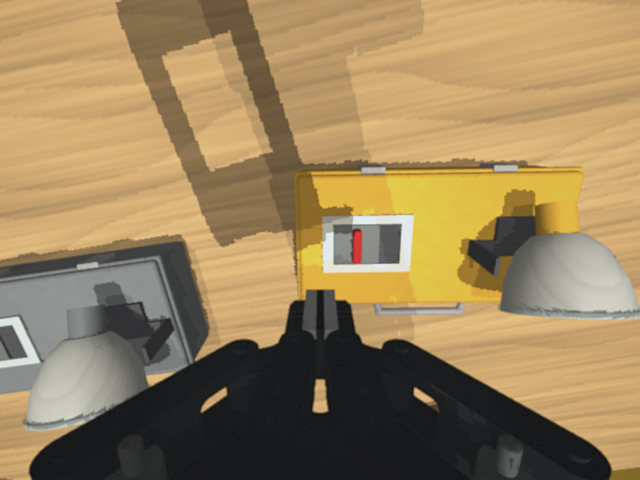

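Run:
```python
from h import *
f=dict(np.load('pics/w1.npz'));q=np.load('pics/w1p.npz');tcp=(q['p'],q['r'])
p=red(f,(0,0,640,480));print(len(p),p.min(0),p.max(0),p.mean(0))
n,l,st,ce=cv2.connectedComponentsWithStats((lambda m:(m.__setitem__((p[:,1],p[:,0]),1),m)[1])(np.zeros((480,640),np.uint8)))
for i in range(1,n):
    if st[i,4]>30:
        v,u=np.nonzero(l==i); uv=np.c_[u,v]; w=at_depth(f,uv,tcp); print(st[i],ce[i],'z92',at_z(f,ce[i],.092,tcp),'dep',np.median(w,0)); r=cv2.minAreaRect(uv.astype(np.float32)); b=at_z(f,cv2.boxPoints(r),.092,tcp); print(b)
        for k in range(4):
            d=b[(k+1)%4]-b[k];print(np.linalg.norm(d),np.degrees(np.arctan2(d[1],d[0])))
```

```text
266 [353 230] [361 262] [356.56766917 245.96992481]
[353 230   9  33 266] [356.56766917 245.96992481] z92 [[0.50729011 0.19343223 0.092     ]] dep [0.50676249 0.19336395 0.09268866]
[[0.49164861 0.19256768 0.092     ]
 [0.49298677 0.19968638 0.092     ]
 [0.52362699 0.19510817 0.092     ]
 [0.52224722 0.18776741 0.092     ]]
0.00724337839278323 79.35381195231683
0.030980364305602658 -8.498169039769254
0.00746930565500177 -100.6451175307796
0.03097285862356087 171.08417506553977
```

The wrist picture shows the ridge at (357,246), which gives (0.507, 0.193) and a lamp yaw of about -9°. The shut fingertips are at about (320,295), parallel to the lamp's axis. I'll move 33 mm behind the ridge and go down to just above the lid.

```bash
python3 -m creep '[{"jaw":-1,"delta_pos":[0.72,-0.1,0],"twist":0},{"jaw":-1,"delta_pos":[0,0,-1],"twist":0},{"jaw":-1,"delta_pos":[0,0,-1],"twist":0},{"jaw":-1,"delta_pos":[0,0,-1],"twist":0},{"jaw":-1,"delta_pos":[0,0,-1],"twist":0},{"jaw":-1,"delta_pos":[0,0,-1],"twist":0},{"jaw":-1,"delta_pos":[0,0,-0.5],"twist":0},{"jaw":-1,"delta_pos":[0,0,0],"twist":0}]'
python3 - <<'E'
from h import *
s=robot.observe(); f=snap('wrist','w2.png'); print(s['t'],s['ee_pos'],s['tcp_rot'],s['ft_force'])
f=snap('scene','s2.png'); a=cv2.imread('pics/s2.png')[150:280,340:540]; cv2.imwrite('pics/s2c.png',cv2.resize(a,None,fx=4,fy=4)[:600])
E
```

```text
t: 3.15
ee_pos: [0.5014, 0.1615, 0.1006]
tcp_rot: [-179.9, 0.0, 79.6]
ft_force: [-0.4, -0.1, 0.1]
gripper_width: -0.0002
3.15 [0.50140339 0.16154676 0.10064084] [-1.79913618e+02  2.07645288e-02  7.95509639e+01] [-0.43051352 -0.06040889  0.09374188]
```

View pics/w2.png

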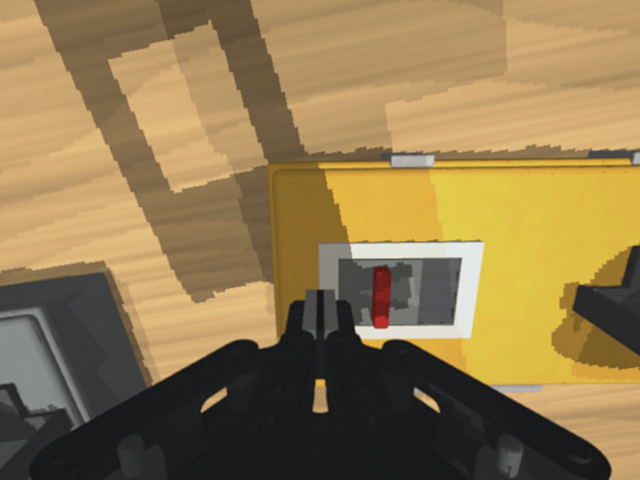

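View pics/s2c.png

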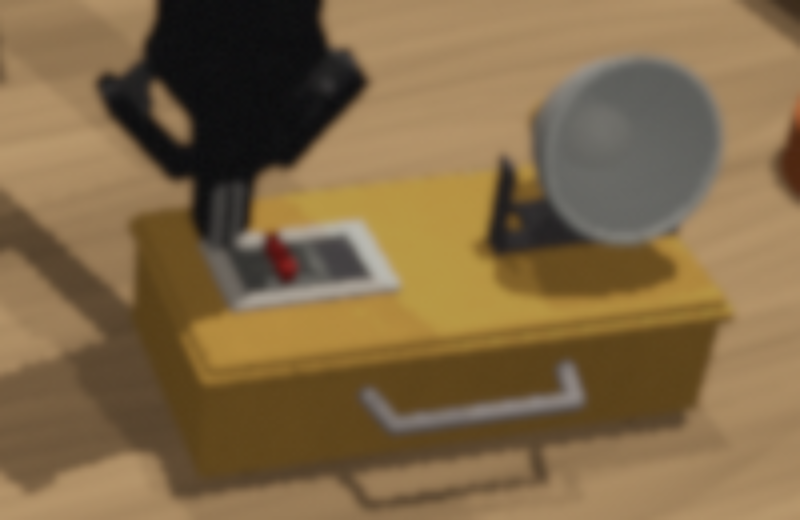

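The wrist picture shows the fingertips at (320,300), left of and in line with the ridge at (381,297). The scene crop shows them over the back edge of the frame, clear of everything else. Next I'll go down to tip height of about 0.087, then start pushing.

```bash
python3 -m creep '[{"jaw":-1,"delta_pos":[0,0,-0.4],"twist":0},{"jaw":-1,"delta_pos":[0,0,-0.15],"twist":0},{"jaw":-1,"delta_pos":[0,0,0],"twist":0}]'
python3 -m creep '[{"jaw":-1,"delta_pos":[0.03,0.2,0],"twist":0},{"jaw":-1,"delta_pos":[0.03,0.2,0],"twist":0},{"jaw":-1,"delta_pos":[0,0,0],"twist":0}]'
python3 -m creep '[{"jaw":-1,"delta_pos":[0.03,0.2,0],"twist":0},{"jaw":-1,"delta_pos":[0.03,0.2,0],"twist":0},{"jaw":-1,"delta_pos":[0,0,0],"twist":0}]'
python3 - <<'E'
from h import *
s=robot.observe(); f=snap('wrist','w3.png'); print(s['t'],s['ee_pos'],s['tcp_rot'],s['ft_force'])
E
```

```text
t: 3.62
ee_pos: [0.5013, 0.1611, 0.0873]
tcp_rot: [-180.0, 0.0, 79.5]
ft_force: [0.1, 0.4, 0.1]
gripper_width: -0.0
t: 4.0
ee_pos: [0.5033, 0.1717, 0.0877]
tcp_rot: [180.0, -0.0, 79.5]
ft_force: [0.3, 0.1, 0.1]
gripper_width: 0.0002
t: 4.38
ee_pos: [0.5046, 0.1816, 0.0875]
tcp_rot: [180.0, -0.0, 79.5]
ft_force: [0.0, 0.4, -1.2]
gripper_width: 0.0002
4.375 [0.50463287 0.18155965 0.08754767] [ 1.79998578e+02 -2.96656084e-03  7.95431847e+01] [ 0.0454403   0.37256594 -1.18717962]
```

View pics/w3.png

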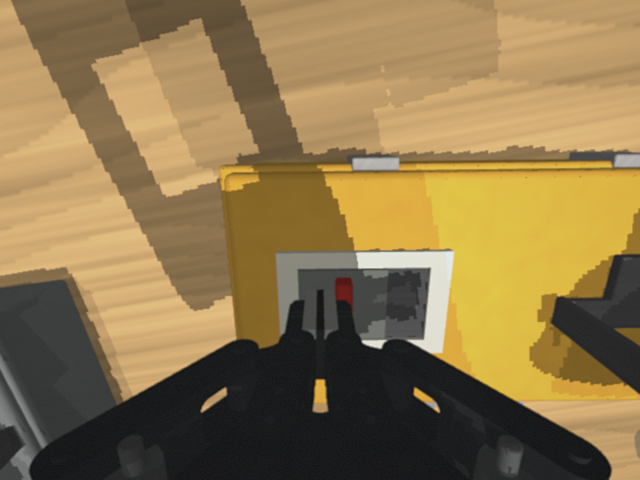

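The ridge at (344,292) is now right next to the fingers and hasn't moved in its slot. I'll keep pushing in short steps.

```bash
python3 -m creep '[{"jaw":-1,"delta_pos":[0.03,0.2,0],"twist":0},{"jaw":-1,"delta_pos":[0,0,0],"twist":0}]'
python3 -m creep '[{"jaw":-1,"delta_pos":[0.03,0.2,0],"twist":0},{"jaw":-1,"delta_pos":[0,0,0],"twist":0}]'
python3 -m creep '[{"jaw":-1,"delta_pos":[0.03,0.2,0],"twist":0},{"jaw":-1,"delta_pos":[0,0,0],"twist":0}]'
python3 - <<'E'
from h import *
s=robot.observe(); f=snap('wrist','w4.png'); print(s['t'],s['ee_pos'],s['tcp_rot'],s['ft_force'])
E
```

```text
t: 4.68
ee_pos: [0.5054, 0.1861, 0.0875]
tcp_rot: [-180.0, 0.0, 79.5]
ft_force: [-1.0, -2.4, -0.7]
gripper_width: -0.0003
t: 4.92
ee_pos: [0.5062, 0.1917, 0.0876]
tcp_rot: [180.0, -0.0, 79.5]
ft_force: [-0.8, -0.3, -0.6]
gripper_width: -0.0002
t: 5.18
ee_pos: [0.5069, 0.1967, 0.0876]
tcp_rot: [180.0, -0.0, 79.5]
ft_force: [0.5, -1.5, 1.1]
gripper_width: -0.0001
5.175 [0.50691013 0.19667811 0.08759986] [ 1.79992725e+02 -2.14445855e-02  7.95338798e+01] [ 0.46062497 -1.45973814  1.12381793]
```

View pics/w4.png

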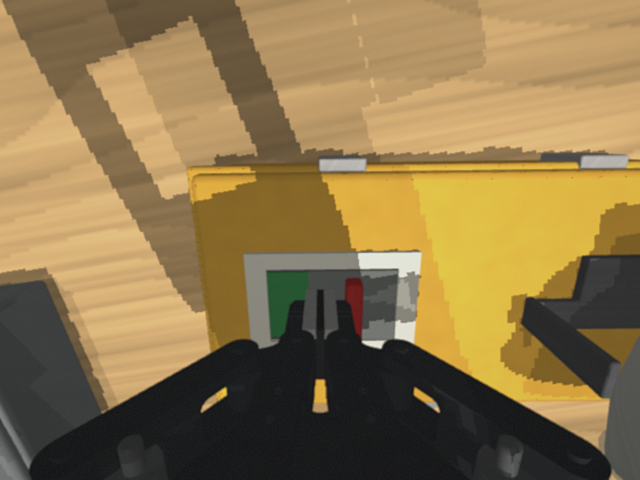

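The green patch now shows at (285,300) and the ridge has jumped to (353,292), clear of the finger, so it snapped over. I'll back off, lift clear and check.

```bash
python3 -m creep '[{"jaw":-1,"delta_pos":[-0.06,-0.4,0],"twist":0},{"jaw":-1,"delta_pos":[0,0,0.5],"twist":0},{"jaw":-1,"delta_pos":[0,0,1],"twist":0},{"jaw":-1,"delta_pos":[0,-0.5,1],"twist":0},{"jaw":-1,"delta_pos":[0,-0.5,1],"twist":0},{"jaw":-1,"delta_pos":[0,0,1],"twist":0},{"jaw":-1,"delta_pos":[0,0,1],"twist":0},{"jaw":-1,"delta_pos":[0,0,0],"twist":0}]'
python3 - <<'E'
from h import *
s=robot.observe(); f=snap('wrist','w5.png'); print(s['t'],s['ee_pos'],s['ft_force'])
tcp=(s['ee_pos'],s['tcp_rot'])
p=red(f,(200,0,640,480)); w=at_z(f,p.mean(0),.092,tcp)[0]; print('ridge',w,'moved along', (w-[.5073,.1934,.092])@[.165,.986,0])
snap('scene','s5.png')
E
```

```text
t: 6.22
ee_pos: [0.5068, 0.1611, 0.228]
tcp_rot: [179.7, -0.1, 79.5]
ft_force: [0.8, 0.1, -0.1]
gripper_width: -0.0001
6.225 [0.50676168 0.1610693  0.2279839 ] [ 0.84317429  0.1284207  -0.06159725]
ridge [0.51123403 0.21296981 0.092     ] moved along 0.019944950512052886
```

View pics/w5.png

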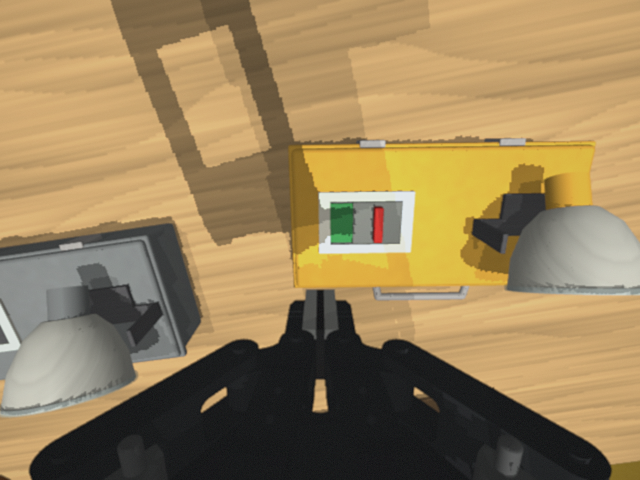

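View pics/s5.png

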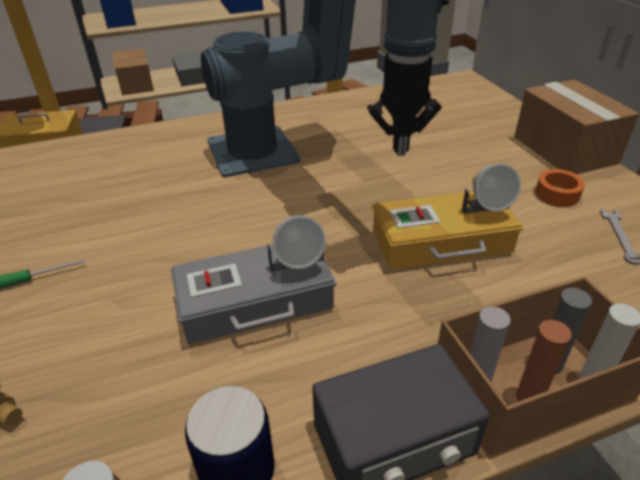

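The wrist picture shows the yellow ridge at (378,224) with the green patch at (342,223). The ridge has moved 19.9 mm, which is the full travel. In the scene picture the grey ridge is still at (207,278) with no green showing, and the gripper is clear of everything. I'll hand the job in.

```bash
python3 -c "
from h import *
print(robot.finish_job())"
```

```text
the job is handed in; nothing more can be done
None
```

The yellow lamp is on: I pushed its red ridge from behind with shut fingers until the switch snapped over. I then backed off, lifted clear and handed the job in at about 6.3 s.

- **Yellow switch:** after letting go, the wrist camera measured the ridge 19.9 mm from its start, against 20 mm full travel. The green ON patch was showing.
- **Grey switch:** its ridge had not moved in the scene picture and no green showed, so it is still off.
- **Contact:** the highest force I read during the push was about 2.7 N. Forces were read only at the end of each move, so a short peak could have been missed. At hand-in the gripper was about 140 mm above the lid, with wrist force readings below 1 N.
- **Disagreements:** the cameras' ridge positions differed by up to about 3.6 mm, which did not affect the push. No check failed.

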